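# Raise the glaze booth's sash to the marked height

### The arm

A 7-joint arm with a two-finger parallel gripper is mounted at the origin on the work surface. World frame = base frame: x ahead of the robot, y to its left, z up, the work surface at z = 0. Lengths are in m, angles in degrees, forces in N, time in s.
With the tool pointing down it reaches from about 0.425 to 0.875 m from the base axis. Payload 4.7 kg.
Tool frame: the origin (TCP) lies at the very end of the fingers, on their centre line; the grasp point (between the pads) lies 19 mm behind it; z points along the fingers, y is the line along which they close (so a half turn about z gives the same grasp; the last joint's range is limited). The gripper opens to 87 mm and grips with 3 to 60 N. Pads are 19 mm wide; open, the fingers measure 117 mm over their backs; the gripper's body (75 mm by 190 mm) begins 51 mm behind the grasp point.
Start: joints at [-62.848, 18.392, -4.016, 83.108, 1.295, 78.541, -3.26], TCP at [0.288, 0.582, 0.223] pointing down, gripper open.
Joint ranges: [-163.93, 163.93], [-17.29, 119.83], [-79.2, 71.16], [3.27, 140.29], [-89.18, 269.18], [5.43, 117.66], [-154.24, 154.24]. Speed limits (degrees/s): [147.25, 147.25, 180, 180, 180, 180, 180].

### API

Orientations are given as [roll, pitch, yaw] about the fixed x, y, z axes, in that order (R = Rz(yaw) Ry(pitch) Rx(roll)).
In Python, from cell import get_obs, read_camera, sign_off, silhouettes gives the robot as it stands.
- The arm moves only by the tool play_rows, never from a script. Its argument "steps" is a list that holds one entry, the list of rows, each a list of 7 numbers: the shift along the tool's x, y, z in m, then the turn, a rotation vector about the tool's x, y, z in rad, then the finger opening in m, from 0 to 0.087. A call has 1 to 12 rows; each row shifts and turns the commanded pose from where the row before left it, along the tool's axes as they then stand; what a row does not reach is not made up. A row lasts 1/10 s, in which the tool goes at most 50 mm and 8.59 degrees, less where a joint would pass 70% of its speed; a pose out of reach is approached as far as the arm can. A call is refused whole if a number of a shift passes 0.05 or a number of a turn 0.15, either way. A call with a gripper value outside its range is refused whole. The fingers move at their own pace and stop on an object; "force" is the grip in N (left out, the last holds). Time passes only in rows, so rows that do not move let the fingers close. It gives the time, the measured TCP pose, the force, the opening and the grip force at its end, in the units of the state.
- get_obs(): the state, without advancing time (a new reading comes with each control period).
- read_camera(name): name is "scene" or "top" or "wrist"; returns a dict with "frame" (384x512x3 uint8, red, green, blue), "intrinsics" (3x3 intrinsics, pixels), "view" (4x4, takes a point from world to camera coordinates). Camera axes: x right, y up, looking along -z (the intrinsics and any distortion apply to the point x, -y, -z); pixel columns grow to the right and rows downward; lengths in m; the calibration is good to about 2 mm. A picture is of the moment at which its call begins. There is no depth.
- sign_off(): hands the job in; it is judged then, once.
Trained networks look in the newest picture that a camera, given by its name, has taken for a name from the list of things; names that differ only in an ending like _2 or _b are one class to them, and where a whole thing is asked for, a point or a joint stands for the part that bears it (a point fixed in the world has none). Each returns a list of dicts, best first, with "p" (0 to 1); they miss things now and then, are a little off and sometimes report something else, mostly with a low value. They report only what shows in the picture. A call takes as long as a camera call.
- silhouettes(camera, name): "pixels" (384x512 bool, what is visible of it) and "extent" ([left, top, right, bottom] in pixels, round what is visible of it).
The state is a dict: "time_s": time; "qpos": joint angles; "joint_velocities": joint speeds; "effort": joint torques, N m; "tool_pos": TCP position; "tool_rot": TCP orientation; "force": force on the tool from outside, world axes, zero at the start; "wrist_torque": the same for the moment, N m; "grip_width": finger opening in m; "grasp_force": force on a finger pad.
Only numpy, scipy, OpenCV 4.12 (cv2) and the standard library are available. Lean on these libraries where they do the work, as an engineer would, in place of code of your own. Each camera call takes 0.05 s, during which the arm holds its last target. There are 200 camera calls.

### The job

Get the glaze booth ready for spraying: with the gripper's fingertips, push the clear sliding sash up from beneath its red lip until the orange pointers are level with the green collars on the posts, then leave it standing there and come away. Push only, do not pinch the lip, and leave the collars and all the pots, jars and tools where they are.

Things in the scene. Friction and masses are not known exactly. Their poses are not given: they have to be found in the camera images.
- sash (a joint): How far the clear sash (370 x 150 mm) is up its rails, m along the slope: 0 bottom stop, 0.180 top stop. The rails lean 25 degrees back, top away from the robot: 100 mm of slide is 91 mm of rise and 42 mm along booth +x. A counterweight in the posts balances it: it stays where it is left and takes 2 to 5 N to slide either way.
- collars (a joint): Where the two green collars (the marked height, 24 mm tall) sit on the posts, m along the slope, on the sash's scale: the pointers are level with the middle of the collars when the sash value equals this one. Held tight by screws; not to be moved.
- lip (a point): Middle of the underside of the lip on the sash's bottom edge: a red ledge, 240 mm long, 50 mm deep, 13 mm thick, black rubber beneath. Axes: x square to the pane, into the booth; y along the lip, level; z up the slope. The lip points along -x (25 degrees upwards); its free edge lies 25 mm along -x, the sash 25 mm along +x. Below it the front is open down to a 22 mm sill.
- lip_pad: The black rubber underside of the lip, 50 x 240 x 7 mm: the place to push against. Its origin is in the sash's bottom edge, in the pane's mid-plane (32 mm along +x from point lip); axes as point lip.
- lip_cap: The red upper part of the lip, 46 x 240 x 6 mm, just above the rubber. Origin and axes as lip_pad.
- pointer (a point): Tip of the orange pointer at the sash's left (+y) end, in front of the left post (there is another at the right end). Axes as point lip.
- mark (a point): Middle of the front face of the green collar on the left (+y) post. Axes as point lip. The collar reaches 12 mm up and down the slope from here.
- booth: Glaze booth, fixed: a steel tray 310 x 470 mm with two aluminium posts 26 x 30 mm, 470 mm long, at y = +-205 mm, leaning 25 degrees back, with a bar across their tops (0.44 m up). Origin: on the table, midway between the feet of the posts; x level into the booth, away from the robot; y along the front; z up.
- wheel: Bystander: dark steel banding wheel, 140 mm across, 42 mm tall, inside the booth on its 12 mm tray; origin under its centre.
- mug_in: Bystander: white mug, 76 mm across, 75 mm tall, on the banding wheel; origin under its centre.
- mug_a: Bystander: terracotta mug, 84 mm across, 90 mm tall, on the bench to the left; origin under its centre.
- mug_b: Bystander: terracotta mug, 84 mm across, 90 mm tall, on the bench to the right; origin under its centre.
- tumbler: Bystander: black tumbler, 66 mm across, 70 mm tall; origin under its centre.
- jar: Bystander: glaze jar with a white lid, 72 mm across, 95 mm tall; origin under its centre.
- brush: Bystander: brush lying on the bench between the robot and the booth, under 30 mm tall; origin under its middle, x along it.

How it is judged (in metres and radians):
On the way, in this order (a step that is already met when the one before it is completed fails the run):
1. the fingers push against the underside of the lip (contact force between the fingers and lip_pad above 0.5 N and z of pointer in the frame of mark below -0.015 m), for 0.1 s.
2. the pointers are level with the green collars (z of pointer in the frame of mark between -0.012 and 0.012 m), for 0.2 s.
At the end, for the whole second after the job is handed in: The sash stands still with its pointers within 12 mm (half a collar) of the middle of the green collars, measured along the slope; the collars have not shifted by 10 mm and no bystander by 30 mm (all of step 2 and velocity of joint sash between -0.005 and 0.005 m/s and distance of each of wheel, mug_in, mug_a, mug_b, tumbler, jar, brush from where it was at the start of the episode below 0.03 m and distance of mark from where it was at the start of the episode below 0.01 m); the robot touches nothing.
It fails at once if the lip is pinched: the fingers press on its top and its underside at once (contact force between the fingers and lip_pad above 1 N and contact force between the fingers and lip_cap above 1 N).
It fails at once if a bystander is pushed, lifted or carried by more than 30 mm (distance of any of wheel, mug_in, mug_a, mug_b, tumbler, jar, brush from where it was at the start of the episode above 0.03 m).
It fails at once if the collars are shifted by more than 10 mm (distance of mark from where it was at the start of the episode above 0.01 m).
It also fails if it takes over 38 s, if anything falls off the work surface, if the arm or the gripper's body presses on something with over 40 N, if the wrist force passes 120 N, or if a joint passes its speed limit or range.

## Working session

There is one attempt and no reset: what is moved stays moved. The work goes in short steps, Python scripts to look and compute and a tool call to move; the robot and the scene stay as the last step left them, time stands still between calls to the robot, and variables do not carry over. Pictures are saved under pics/ and viewed, at most 10 in all, crops included, and the job is handed in when it is done.

Besides the shell and the picture viewer there is one more tool, called by a JSON object that holds its "method" and its "body". play_rows: Moves the arm, as the interface text tells. Its arguments: {"type":"object","properties":{"steps":{"type":"array","items":{"type":"array","items":{"type":"array","items":{"type":"number"}}}},"force":{"type":"number"}},"required":["steps"]}

```bash
mkdir -p pics; ls; python3 - <<'E'
from cell import *
import cv2,numpy as np
o=get_obs();print(o['tool_pos'],o['tool_rot'],o['time_s'])
ims=[]
for n in['scene','top']:
    c=read_camera(n);print(n,c['intrinsics'],c['view']);
    cv2.imwrite(f'pics/{n}.png',c['frame'][...,::-1])
    for k in['lip','pointer','mark','lip_cap','lip_pad','collars']:
        for r in silhouettes(n,k)[:2]:
            v,u=np.nonzero(r['pixels']);print(n,k,round(r['p'],2),r['extent'],u.mean(),v.mean())
E
```

```text
pics
[0.28824025 0.58196852 0.22145649] [-1.79889302e+02  6.95032081e-03  1.53658532e+02] 0.0
scene [[482.81460085   0.         268.71682625]
 [  0.         482.81460085 195.48252551]
 [  0.           0.           1.        ]] [[-0.56141635  0.82745525 -0.01137934  0.28964945]
 [-0.64617958 -0.42975009  0.63068757  0.26227724]
 [ 0.51697547  0.36143141  0.77595341 -1.77542706]
 [ 0.          0.          0.          1.        ]]
scene lip 0.78 [216.4, 179.9, 285.6, 231.8] 247.80072028811526 204.21608643457384
scene lip 0.3 [263.8, 163.9, 301.8, 210.3] 282.8075221238938 183.65929203539824
scene pointer 0.77 [213.5, 180.8, 303.5, 254.5] 248.99109131403117 205.10579064587972
scene pointer 0.44 [97.0, 122.9, 324.4, 350.3] 213.06539427423405 245.12069311903565
scene mark 0.6 [215.8, 180.3, 288.2, 231.5] 247.85962732919253 204.08198757763975
scene mark 0.57 [163.4, 173.0, 297.1, 258.1] 289.8831168831169 249.94155844155844
scene lip_cap 0.93 [213.8, 181.1, 284.0, 235.1] 246.80978260869566 204.34103260869566
scene lip_cap 0.73 [186.7, 228.2, 231.6, 270.0] 211.29378531073445 250.76271186440678
[... 296 characters left out ...]
     ]] [[ 0.00442058 -0.99997781  0.0049832  -0.03104615]
 [ 0.98673051  0.00517073  0.16228422 -0.52431512]
 [-0.16230638  0.00419969  0.98673147 -1.44835995]
 [ 0.          0.          0.          1.        ]]
top lip 0.66 [170.1, 99.9, 321.4, 167.1] 248.7377049180328 132.91437353629976
top pointer 0.91 [173.0, 97.8, 323.7, 168.6] 249.63841232916545 133.36856644373364
top mark 0.73 [393.0, 262.7, 427.2, 288.0] 411.38601823708206 275.78115501519756
top mark 0.65 [162.3, 99.2, 339.8, 139.1] 246.5487012987013 117.58116883116882
top lip_pad 0.46 [231.4, 160.2, 285.5, 167.9] 265.6666666666667 163.11111111111111
top collars 0.79 [164.6, 103.4, 341.2, 135.5] 259.14814814814815 118.87037037037037
```

View pics/scene.png

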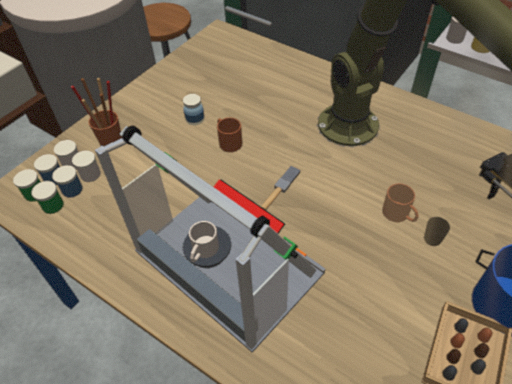

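View pics/top.png

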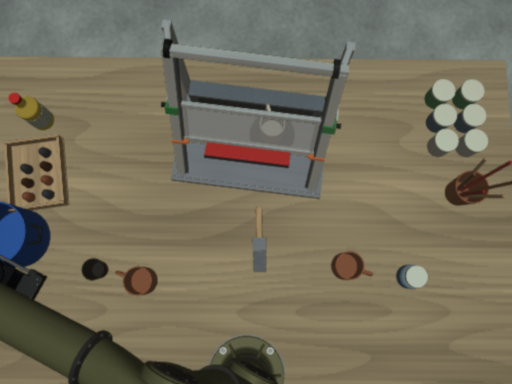

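Booth is seen in the top view with the red lip at about (248,155), orange pointers at (181,142) and (317,157), and green collars at (170,107) and (333,127). The scene camera looks from behind, with a brush in front of the booth at (260,240) in the top view. I'll zoom in on both.

```bash
python3 - <<'E'
import cv2,numpy as np
a=cv2.imread('pics/top.png')[10:210,150:370];b=cv2.imread('pics/scene.png')[160:280,200:330]
a=cv2.resize(a,None,fx=3,fy=3,interpolation=cv2.INTER_CUBIC)
cv2.imwrite('pics/z1.png',a)
cv2.imwrite('pics/z2.png',cv2.resize(b,None,fx=5,fy=5,interpolation=cv2.INTER_CUBIC)[:600])
for n in['top','scene']:
    im=cv2.imread(f'pics/{n}.png');h=cv2.cvtColor(im,cv2.COLOR_BGR2HSV).astype(int)
    H,S,V=h[...,0],h[...,1],h[...,2]
    for k,m in dict(red=((H<4)|(H>175))&(S>200)&(V>90),org=(H>=4)&(H<14)&(S>175)&(V>120),grn=(H>45)&(H<85)&(S>120)&(V>50)).items():
        N,l,s,c=cv2.connectedComponentsWithStats(m.astype(np.uint8))
        for i in range(1,N):
            if s[i,4]>5: print(n,k,s[i],c[i].round(1))
            if k=='red' and s[i,4]>100: print(cv2.boxPoints(cv2.minAreaRect(np.argwhere(l==i)[:,::-1].astype(np.float32))))
E
```

```text
top org [182 140   6   3  14] [184.8 141.1]
top org [309 156   6   3  10] [311.4 156.9]
top grn [165 103  12  11  72] [170.4 109.3]
top grn [323 123  13  10  48] [328.9 128.5]
scene red [215 181  69  51 596] [247.7 204.2]
[[214.43755 186.19592]
 [219.83357 178.61234]
 [283.20898 223.70639]
 [277.81293 231.28998]]
scene org [296 249  10   6  16] [300.7 251.6]
scene grn [ 21 187  14  14  93] [ 27.4 193.4]
scene grn [ 39 193  23  20 248] [ 51.9 204.2]
scene grn [282 238  14  21  81] [289.1 249.5]
```

View pics/z1.png

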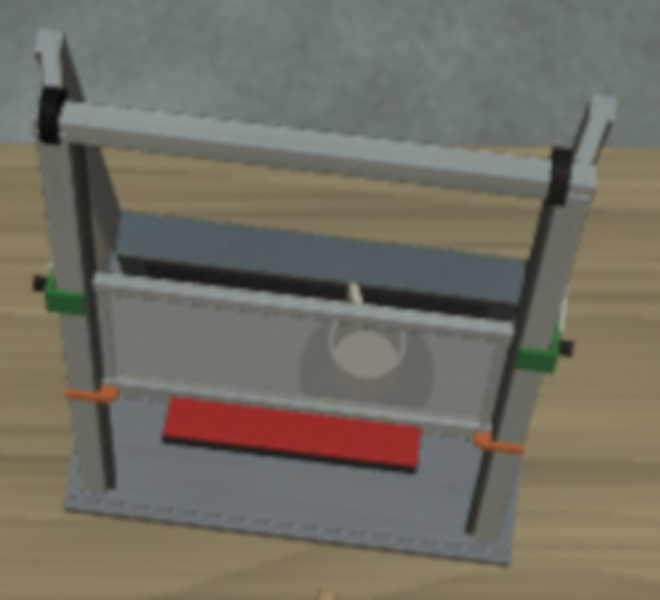

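View pics/z2.png

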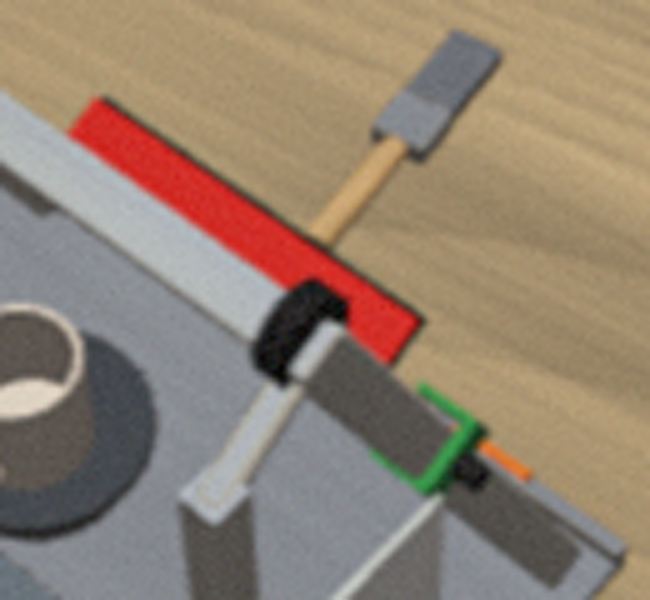

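Top crop: red lip front corners at (163,438) and (417,468), outer pointer ends at (67,394) and (522,448), collars around (66,300) and (537,357). Scene crop: lip front corners at (104,98) and (425,320), pointer end at (530,474), collar front-outer top corner at (482,430). I'll triangulate these.

```bash
cat > h.py <<'E'
import numpy as np,pickle
from scipy.optimize import least_squares
from cell import *
def cams():
    try: return pickle.load(open('c.pkl','rb'))
    except Exception:
        c={n:(lambda r:(r['intrinsics'],r['view']))(read_camera(n)) for n in('top','scene')}
        pickle.dump(c,open('c.pkl','wb'));return c
def proj(c,p):
    K,V=c; q=V[:3,:3]@np.asarray(p).T+V[:3,3:]if np.ndim(p)>1 else V[:3,:3]@p+V[:3,3]
    return np.array([K[0,2]+K[0,0]*q[0]/-q[2],K[1,2]-K[1,1]*q[1]/-q[2]])
T=lambda u,v:(150+(u+.5)/3-.5,10+(v+.5)/3-.5)
S=lambda u,v:(200+(u+.5)/5-.5,160+(v+.5)/5-.5)
E
python3 - <<'E'
from h import *
C=cams()
for k,t,s in[('lipL',(163,437),(425,320)),('lipR',(417,466),(104,98)),('ptr',(67,394),(532,475)),('col',(46,292),(482,430)),('brush tip',(325,592),(315,232))]:
    f=lambda p:np.r_[proj(C['top'],p)-T(*t),proj(C['scene'],p)-S(*s)]
    r=least_squares(f,[.6,0,.1]);print(k,r.x.round(4),r.fun.round(1))
E
```

```text
lipL [0.6182 0.1206 0.1825] [-0.5  0.3 -0.6 -0. ]
lipR [ 0.5906 -0.1159  0.1841] [-0.9  0.6 -1.  -0.1]
ptr [0.6623 0.2139 0.1712] [-0.6  0.3 -0.6 -0. ]
col [0.7207 0.2155 0.2884] [-1.   0.5 -0.9 -0.1]
brush tip [ 0.4973 -0.0349  0.0174] [ 0.2 -0.1  0.2  0. ]
```

{"method": "play_rows", "body": {"steps": [[[0, 0, -0.04, 0, 0, 0, 0], [0, 0, -0.04, 0, 0, 0, 0], [0, 0, -0.04, 0, 0, 0, 0], [-0.034, -0.036, 0, 0, 0, 0, 0], [-0.034, -0.036, 0, 0, 0, 0, 0], [-0.034, -0.036, 0, 0, 0, 0, 0], [-0.034, -0.036, 0, 0, 0, 0, 0], [-0.034, -0.036, 0, 0, 0, 0, 0], [-0.034, -0.036, 0, 0, 0, 0, 0], [-0.034, -0.036, 0, 0, 0, 0, 0], [-0.034, -0.036, 0, 0, 0, 0, 0], [-0.034, -0.036, 0, 0, 0, 0, 0]]], "force": 20}}

```text
time_s: 2.0
tool_pos: [0.4192, 0.1543, 0.343]
tool_rot: [179.9, 0.0, 153.7]
force: [1.2, 0.6, 0.4]
grip_width: 0.0026
grasp_force: 0.0
```

{"method": "play_rows", "body": {"steps": [[[-0.034, -0.036, 0, 0, 0, 0, 0], [-0.034, -0.036, 0, 0, 0, 0, 0], [-0.034, -0.036, 0, 0, 0, 0, 0], [0, 0, 0, 0, 0, -0.115, 0], [0, 0, 0, 0, 0, -0.115, 0], [0, 0, 0, 0, 0, -0.115, 0], [0, 0, 0, 0, -0.145, 0, 0], [0, 0, 0, 0, -0.145, 0, 0], [0, 0, 0, 0, -0.145, 0, 0], [0, 0, 0, 0, -0.145, 0, 0], [0, 0, 0, 0, -0.145, 0, 0], [0, 0, 0, 0, 0, 0, 0]]]}}

```text
time_s: 3.2
tool_pos: [0.4781, 0.0227, 0.3334]
tool_rot: [179.4, 16.2, 173.6]
force: [-0.9, -1.1, 0.6]
grip_width: -0.0002
grasp_force: 0.0
```

```bash
python3 - <<'E'
from cell import *
o=get_obs();print({k:(v if isinstance(v,float) else v.round(3)) for k,v in o.items()})
E
```

```text
{'time_s': 3.2, 'qpos': array([  5.45 , -16.854, -10.896, 107.722,  -0.438,  72.875,  78.287]), 'joint_velocities': array([-9.877,  0.516, 10.219, -1.781,  2.964,  2.734, -1.717]), 'effort': array([  1.986, -17.206,  -1.108, -33.548,  -0.193,  -1.775,   0.245]), 'tool_pos': array([0.478, 0.023, 0.333]), 'tool_rot': array([179.427,  16.182, 173.565]), 'force': array([-0.876, -1.095,  0.577]), 'wrist_torque': array([ 0.014,  0.396, -0.055]), 'grasp_force': 0.0, 'grip_width': -0.0001806558805298509}
```

```bash
cat >> h.py <<'E'
from scipy.spatial.transform import Rotation as R
A=np.radians(-6.66);bx=np.array([np.cos(A),np.sin(A),0]);by=np.array([-np.sin(A),np.cos(A),0]);bz=np.array([0,0,1.])
s25,c25=np.sin(np.radians(25)),np.cos(np.radians(25));u=s25*bx+c25*bz;n=c25*bx-s25*bz
def rot(phi): # tool pointing phi deg below level, into the booth
    p=np.radians(phi);z=np.cos(p)*bx-np.sin(p)*bz;return np.c_[np.cross(by,z),by,z]
C0=np.array([.599,.003,.1715]) # lip underside, front edge
def tip(phi,a,clr): # a=length of finger beyond edge, clr=gap
    M=rot(phi);return C0+a*M[:,2]+(.01+clr)*M[:,0]
def go(ps): # [(pos,rot)] -> tool frame deltas, each shift then turn
    o=get_obs();p=o['tool_pos'];M=R.from_euler('xyz',o['tool_rot'],degrees=True).as_matrix()
    for q,N in ps:
        d=M.T@(q-p);w=R.from_matrix(M.T@N).as_rotvec();print('to',q.round(3),'shift',d.round(3),'|',np.linalg.norm(d).round(3),'turn',w.round(3));p,M=q,N
E
python3 - <<'E'
from h import *
print(rot(55).round(2),R.from_matrix(rot(55)).as_euler('xyz',degrees=True))
go([(tip(55,-.03,.015),rot(55)),(tip(55,.03,.015),rot(55)),(tip(55,.03,-.002),rot(55)),(tip(55,.03,-.002)+.05*u,rot(55))])
E
```

```text
[[-0.81  0.12  0.57]
 [ 0.1   0.99 -0.07]
 [-0.57  0.   -0.82]] [180.    35.   173.34]
to [0.562 0.007 0.182] shift [-0.039 -0.008  0.169] | 0.174 turn [ 0.012 -0.328  0.002]
to [0.596 0.003 0.133] shift [-0.    0.    0.06] | 0.06 turn [0. 0. 0.]
to [0.61  0.002 0.142] shift [-0.017 -0.    -0.   ] | 0.017 turn [0. 0. 0.]
to [ 0.631 -0.001  0.188] shift [-0.043  0.    -0.025] | 0.05 turn [0. 0. 0.]
```

{"method": "play_rows", "body": {"steps": [[[-0.01, -0.002, 0.042, 0, 0, 0, 0], [-0.01, -0.002, 0.042, 0, 0, 0, 0], [-0.01, -0.002, 0.042, 0, 0, 0, 0], [-0.01, -0.002, 0.042, 0, 0, 0, 0], [0, 0, 0, 0.004, -0.11, 0, 0], [0, 0, 0, 0.004, -0.11, 0, 0], [0, 0, 0, 0.004, -0.11, 0, 0], [0, 0, 0, 0, 0, 0, 0], [0, 0, 0, 0, 0, 0, 0]]]}}

```text
time_s: 4.1
tool_pos: [0.5636, 0.0101, 0.1854]
tool_rot: [179.9, 35.1, 173.7]
force: [1.4, -0.8, 0.0]
grip_width: 0.0001
grasp_force: 0.0
```

```bash
python3 - <<'E'
from h import *
import cv2
o=get_obs();print(o['qpos'].round(1),o['tool_pos'],o['tool_rot'])
c=read_camera('wrist');pickle.dump((c['intrinsics'],c['view']),open('w.pkl','wb'));cv2.imwrite('pics/w1.png',c['frame'][...,::-1])
go([(tip(55,.03,.015),rot(55)),(tip(55,.03,-.002),rot(55)),(tip(55,.03,-.002)+.05*u,rot(55))])
E
```

```text
[  5.8 -13.6 -13.5 128.4   9.9  31.1  68.4] [0.56356591 0.01008788 0.18543071] [179.89065452  35.11572562 173.7119498 ]
to [0.596 0.003 0.133] shift [ 0.005 -0.003  0.062] | 0.063 turn [0.006 0.004 0.005]
to [0.61  0.002 0.142] shift [-0.017 -0.    -0.   ] | 0.017 turn [0. 0. 0.]
to [ 0.631 -0.001  0.188] shift [-0.043  0.    -0.025] | 0.05 turn [0. 0. 0.]
```

View pics/w1.png

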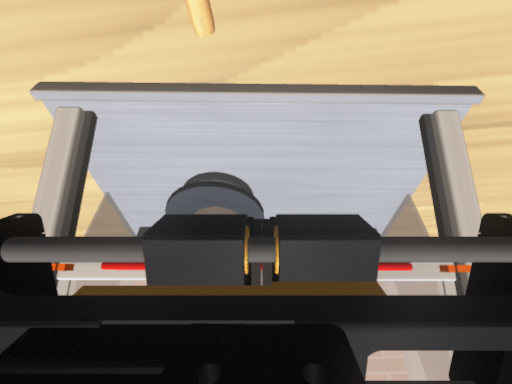

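The wrist view shows the fingers centred below and in front of the lip: red strip visible at (125,267) and (395,267), posts symmetric at (60,180) and (450,180). Going in beneath the lip.

{"method": "play_rows", "body": {"steps": [[[0.003, -0.002, 0.02, 0, 0, 0, 0], [0.002, -0.001, 0.02, 0, 0, 0, 0], [0, 0, 0.022, 0, 0, 0, 0], [0, 0, 0, 0, 0, 0, 0], [0, 0, 0, 0, 0, 0, 0]]]}}

```text
time_s: 4.65
tool_pos: [0.5957, 0.003, 0.1319]
tool_rot: [179.9, 35.2, 173.6]
force: [-0.4, -0.3, -1.0]
grip_width: 0.0004
grasp_force: 0.0
```

{"method": "play_rows", "body": {"steps": [[[-0.004, 0, 0, 0, 0, 0, 0], [-0.004, 0, 0, 0, 0, 0, 0], [-0.004, 0, 0, 0, 0, 0, 0], [-0.004, 0, 0, 0, 0, 0, 0], [-0.003, 0, 0, 0, 0, 0, 0], [0, 0, 0, 0, 0, 0, 0]]]}}

```text
time_s: 5.25
tool_pos: [0.6104, 0.0014, 0.1426]
tool_rot: [179.9, 35.2, 173.6]
force: [1.0, -0.8, -0.4]
grip_width: 0.0003
grasp_force: 0.0
```

```bash
python3 - <<'E'
from h import *
import cv2
o=get_obs();print(o['qpos'].round(1),o['tool_pos'],o['tool_rot'],o['force'])
a=read_camera('top')['frame'];b=read_camera('scene')['frame']
a=cv2.resize(a[30:190,150:360],None,fx=2.85,fy=2.85,interpolation=cv2.INTER_CUBIC)
b=cv2.resize(b[150:290,200:320],None,fx=3.25,fy=3.25,interpolation=cv2.INTER_CUBIC)[:456]
cv2.imwrite('pics/m1.png',np.hstack([a[:455],b[:455,:200*1]])[...,::-1])
E
```

```text
[  8.5  -4.  -15.2 126.   16.   24.3  64. ] [0.61041849 0.0013929  0.14256691] [179.89291059  35.22427697 173.63604479] [ 0.95496122 -0.79919049 -0.42782286]
```

View pics/m1.png

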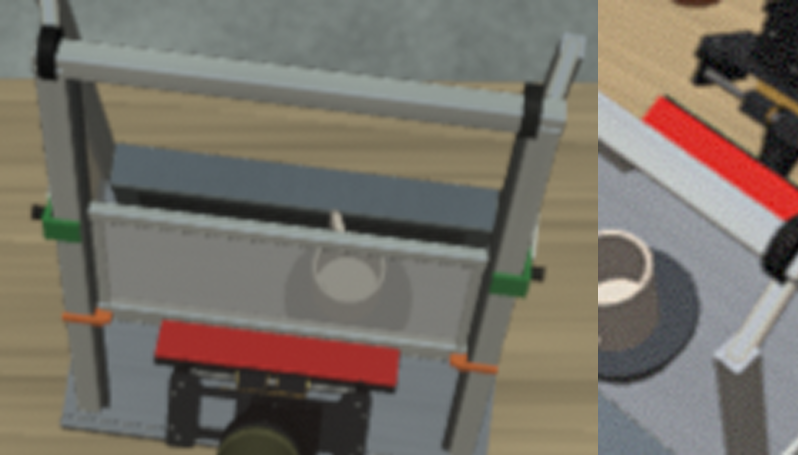

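The top view shows the gripper centred under the red lip at (280,370), fingers hidden beneath it; the sash has not moved and there's no force yet. Moving up the slope gently.

{"method": "play_rows", "body": {"steps": [[[-0.0043, 0, -0.0025, 0, 0, 0, 0], [-0.0043, 0, -0.0025, 0, 0, 0, 0], [-0.0043, 0, -0.0025, 0, 0, 0, 0], [-0.0043, 0, -0.0025, 0, 0, 0, 0]]]}}

```text
time_s: 5.75
tool_pos: [0.6174, 0.0003, 0.1593]
tool_rot: [179.9, 35.0, 173.6]
force: [-2.0, -0.2, -2.2]
grip_width: 0.0003
grasp_force: 1.7
```

{"method": "play_rows", "body": {"steps": [[[-0.0043, 0, -0.0025, 0, 0, 0, 0], [-0.0043, 0, -0.0025, 0, 0, 0, 0], [-0.0043, 0, -0.0025, 0, 0, 0, 0], [-0.0043, 0, -0.0025, 0, 0, 0, 0]]]}}

```text
time_s: 6.15
tool_pos: [0.6263, -0.0007, 0.1784]
tool_rot: [179.9, 35.1, 173.6]
force: [-3.2, -1.2, -1.9]
grip_width: 0.0004
grasp_force: 2.0
```

```bash
cat >> h.py <<'E'
import cv2
def cols():
    im=cv2.cvtColor(read_camera('top')['frame'],cv2.COLOR_RGB2BGR);h=cv2.cvtColor(im,cv2.COLOR_BGR2HSV).astype(int)
    H,S_,V=h[...,0],h[...,1],h[...,2]
    for k,m in dict(org=(H>=4)&(H<14)&(S_>150)&(V>120),grn=(H>45)&(H<85)&(S_>120)&(V>50)).items():
        m=m.astype(np.uint8);m[:,:150]=0;m[:,350:]=0;m[190:]=0
        N,l,s,c=cv2.connectedComponentsWithStats(m)
        for i in range(1,N):
            if s[i,4]>5: print(k,s[i],c[i].round(1))
    return im
E
python3 - <<'E'
from h import *
o=get_obs();print(o['tool_pos'],o['tool_rot'],o['force'])
cols()
E
```

```text
[ 0.6263477  -0.00068211  0.17836693] [179.92068359  35.14943417 173.64004318] [-3.21231551 -1.24864858 -1.92551815]
org [171 130  17   5  48] [180.2 132.5]
org [310 146  16   6  43] [316.1 149.2]
grn [165 103  12  11  72] [170.4 109.3]
grn [324 123  12   9  28] [330.3 127.7]
```

```bash
python3 - <<'E'
from h import *
C=cams();P0=np.array([.6623,.2139,.1712])
for t in (0,.02,.03,.04,.10,.106,.112,.118,.124,.130): print(t,proj(C['top'],P0+t*u).round(1),proj(C['top'],P0-.43*by+t*u).round(1))
E
```

```text
0 [171.4 141.3] [321.8 159.2]
0.02 [170.8 136.7] [323.  154.8]
0.03 [170.4 134.3] [323.6 152.5]
0.04 [170.1 131.9] [324.2 150.2]
0.1 [168.1 116.8] [328.1 135.8]
0.106 [167.9 115.3] [328.5 134.3]
0.112 [167.7 113.7] [328.9 132.7]
0.118 [167.4 112.1] [329.3 131.2]
0.124 [167.2 110.5] [329.7 129.7]
0.13 [167.  108.9] [330.1 128.1]
```

{"method": "play_rows", "body": {"steps": [[[-0.0043, 0, -0.0025, 0, 0, 0, 0], [-0.0043, 0, -0.0025, 0, 0, 0, 0], [-0.0043, 0, -0.0025, 0, 0, 0, 0], [-0.0043, 0, -0.0025, 0, 0, 0, 0], [-0.0043, 0, -0.0025, 0, 0, 0, 0], [-0.0043, 0, -0.0025, 0, 0, 0, 0], [-0.0043, 0, -0.0025, 0, 0, 0, 0], [-0.0043, 0, -0.0025, 0, 0, 0, 0], [-0.0043, 0, -0.0025, 0, 0, 0, 0], [-0.0043, 0, -0.0025, 0, 0, 0, 0]]]}}

```text
time_s: 7.2
tool_pos: [0.6472, -0.003, 0.2236]
tool_rot: [179.9, 35.2, 173.6]
force: [-1.9, -2.0, -3.0]
grip_width: 0.0002
grasp_force: 1.6
```

```bash
python3 - <<'E'
from h import *
o=get_obs();print(o['tool_pos'],o['tool_rot'],o['force'],o['qpos'])
im=cols()
cv2.imwrite('pics/m2.png',cv2.resize(im[60:190,150:360],None,fx=3.7,fy=3.7,interpolation=cv2.INTER_CUBIC))
E
```

```text
[ 0.64715541 -0.00296953  0.22361388] [179.91256628  35.17103055 173.64359755] [-1.85979064 -2.00920754 -3.00260172] [  8.07391506  -4.61223947 -13.49066334 116.34966508  10.32492791
  34.01613711  71.16704979]
org [169 118  18   5  50] [178.8 119.9]
org [313 134  17   7  48] [319.3 137.2]
grn [165 103  12  11  72] [170.4 109.3]
grn [324 124  12   8  31] [329.5 127.7]
```

View pics/m2.png

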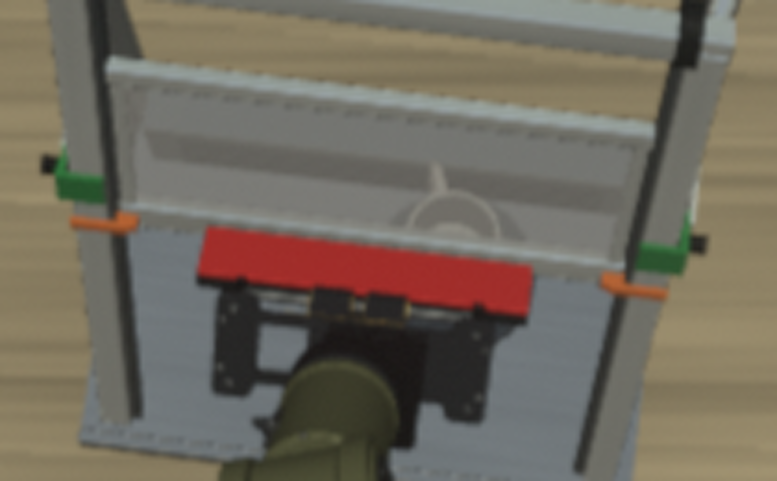

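The pointers are at (75,222) and (665,294) in the crop; the collar front faces are centred near (80,187) and (662,257), so about 31–38 mm remain. Pushing 25 mm, then checking.

{"method": "play_rows", "body": {"steps": [[[-0.0043, 0, -0.0025, 0, 0, 0, 0], [-0.0043, 0, -0.0025, 0, 0, 0, 0], [-0.0043, 0, -0.0025, 0, 0, 0, 0], [-0.0043, 0, -0.0025, 0, 0, 0, 0], [-0.0043, 0, -0.0025, 0, 0, 0, 0], [0, 0, 0, 0, 0, 0, 0], [0, 0, 0, 0, 0, 0, 0]]]}}

```text
time_s: 7.95
tool_pos: [0.6583, -0.0034, 0.2473]
tool_rot: [179.9, 35.3, 173.7]
force: [-0.5, -0.5, -0.0]
grip_width: 0.0005
grasp_force: 0.3
```

```bash
python3 - <<'E'
from h import *
o=get_obs();print(o['tool_pos'],o['tool_rot'],o['force'])
im=cols()
b=read_camera('scene')['frame'][...,::-1]
w=read_camera('wrist')['frame'][...,::-1]
f=lambda x,k:cv2.resize(x,None,fx=k,fy=k,interpolation=cv2.INTER_CUBIC)
t1=f(im[95:150,155:200],5.5);t2=f(im[105:160,305:350],5.5);s=f(b[215:270,270:325],5.5)
top=np.hstack([t1,t2,s])[:300]
cv2.imwrite('pics/m3.png',np.vstack([top,cv2.resize(w[:,:],(top.shape[1],290))]))
print(top.shape)
E
```

```text
[ 0.65829657 -0.00335419  0.24734591] [179.85545468  35.34103169 173.66368174] [-0.48580757 -0.45195151 -0.03005402]
org [178 111   8   5  29] [182.  113.1]
org [314 128   8   5  29] [317.6 129.8]
grn [165 103  12   9  54] [170.  108.5]
grn [323 123  13   8  30] [329.9 127.3]
(300, 798, 3)
```

View pics/m3.png

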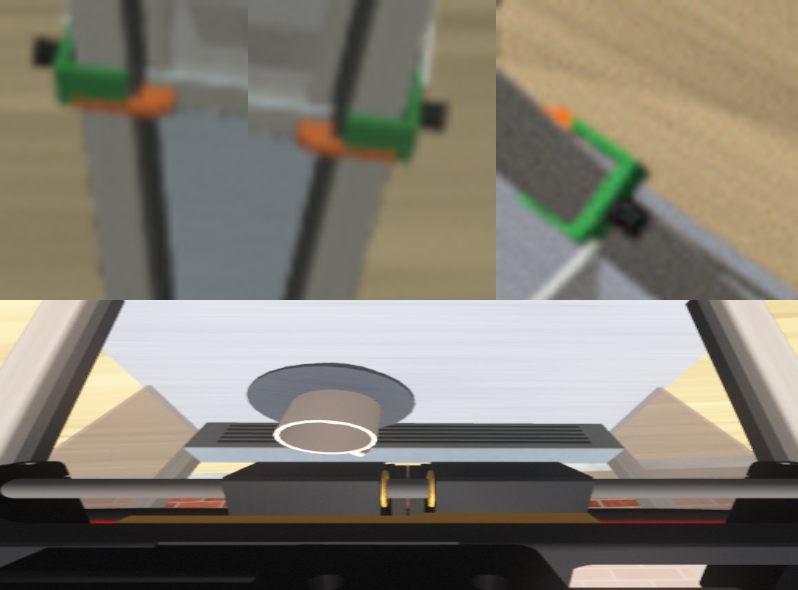

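The pointers now overlap the lower edge of the green faces: orange is at (100,103) and (370,150) with green just above. About 7 mm remain. Pushing that far.

{"method": "play_rows", "body": {"steps": [[[-0.003, 0, -0.0018, 0, 0, 0, 0], [-0.003, 0, -0.0018, 0, 0, 0, 0], [0, 0, 0, 0, 0, 0, 0], [0, 0, 0, 0, 0, 0, 0], [0, 0, 0, 0, 0, 0, 0]]]}}

```text
time_s: 8.6
tool_pos: [0.6601, -0.0038, 0.2522]
tool_rot: [179.9, 35.2, 173.7]
force: [-1.7, 1.9, -1.4]
grip_width: 0.0003
grasp_force: 1.2
```

```bash
python3 - <<'E'
from h import *
o=get_obs();print(o['tool_pos'],o['tool_rot'],o['force'])
im=cols()
b=read_camera('scene')['frame'][...,::-1]
f=lambda x,k:cv2.resize(x,None,fx=k,fy=k,interpolation=cv2.INTER_CUBIC)
t1=f(im[95:135,160:195],7.5);t2=f(im[110:150,308:343],7.5);s=f(b[230:270,270:305],7.5)
cv2.imwrite('pics/m4.png',np.hstack([t1,t2,s]))
E
```

```text
[ 0.66007373 -0.00375108  0.25224716] [179.88879328  35.16915566 173.67347041] [-1.72201905  1.92357135 -1.41828656]
org [177 110   9   4  30] [181.7 111.7]
org [315 126   8   6  29] [318.  128.4]
grn [165 103  12   9  43] [169.8 107.8]
grn [324 123  12   7  25] [330.7 127. ]
```

View pics/m4.png

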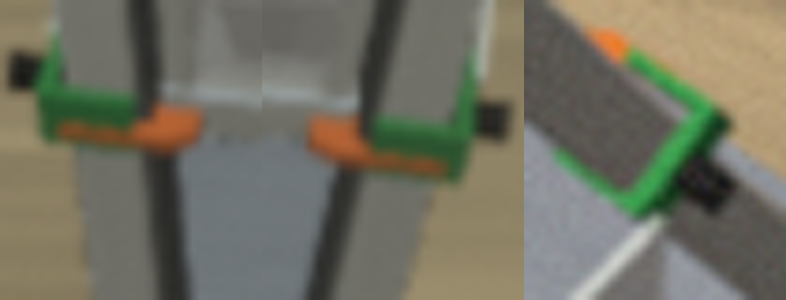

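Orange now lies over the green faces, slightly below their middle (row ~132 against ~120 in the crop, about 3–6 mm). One more 4 mm nudge, then I back off along the slope.

{"method": "play_rows", "body": {"steps": [[[-0.0017, 0, -0.001, 0, 0, 0, 0], [-0.0017, 0, -0.001, 0, 0, 0, 0], [0, 0, 0, 0, 0, 0, 0], [0, 0, 0, 0, 0, 0, 0], [0, 0, 0, 0, 0, 0, 0]]]}}

```text
time_s: 9.2
tool_pos: [0.6618, -0.0044, 0.2561]
tool_rot: [179.9, 35.2, 173.7]
force: [-2.2, 1.8, -1.6]
grip_width: 0.0005
grasp_force: 1.3
```

{"method": "play_rows", "body": {"steps": [[[0.004, 0, 0.002, 0, 0, 0, 0], [0.009, 0, 0.004, 0, 0, 0, 0], [0.009, 0, 0, 0, 0, 0, 0], [0.003, 0, 0, 0, 0, 0, 0], [0, 0, -0.02, 0, 0, 0, 0], [0, 0, -0.03, 0, 0, 0, 0], [0, 0, -0.03, 0, 0, 0, 0], [0, 0, 0, 0, 0, 0, 0]]]}}

```text
time_s: 10.0
tool_pos: [0.5998, 0.0028, 0.3075]
tool_rot: [179.9, 35.7, 173.7]
force: [0.1, -0.3, 0.4]
grip_width: 0.0005
grasp_force: 0.0
```

```bash
python3 - <<'E'
from h import *
o=get_obs();print(o['tool_pos'],o['tool_rot'],o['force'])
im=cols()
b=read_camera('scene')['frame'][...,::-1]
w=read_camera('wrist')['frame'][...,::-1]
f=lambda x,k:cv2.resize(x,None,fx=k,fy=k,interpolation=cv2.INTER_CUBIC)
t1=f(im[95:135,160:195],7.5);t2=f(im[110:150,308:343],7.5);s=f(b[230:270,270:305],7.5)
top=np.hstack([t1,t2,s])
cv2.imwrite('pics/m5.png',np.vstack([top[:,:],cv2.resize(w,(top.shape[1],290))]))
E
```

```text
[0.59979707 0.00280062 0.30748771] [179.86857911  35.66009898 173.65256866] [ 0.09719175 -0.26108106  0.43492349]
org [177 108   9   5  31] [181.4 110.5]
org [315 125   8   5  30] [317.9 127.1]
grn [165 103  12   8  31] [169.2 107.1]
grn [331 123   5   6  12] [333.8 126.4]
grn [324 127   6   1   6] [326.5 127. ]
```

View pics/m5.png

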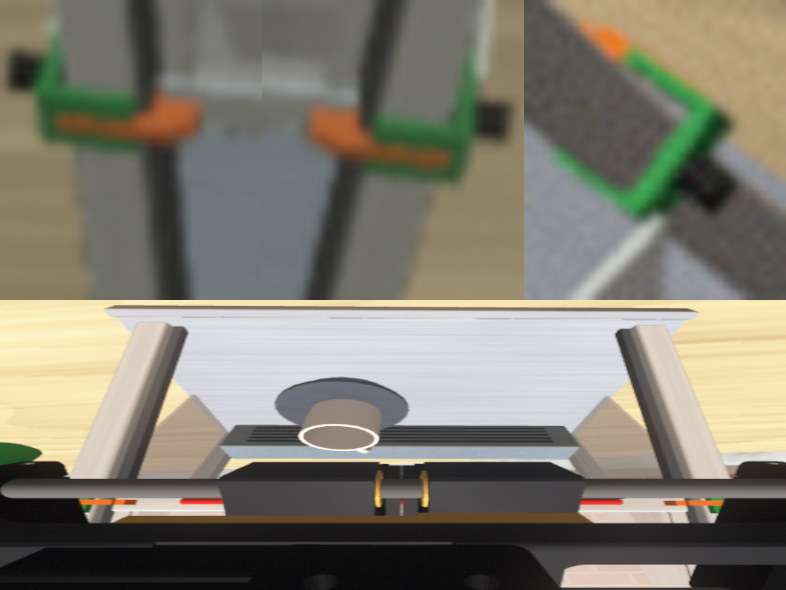

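The orange pointers sit in the middle of the green faces, with green visible above and below in both the top and wrist views. The sash stayed put and the fingers are clear. I'll back off a bit further, then hand in.

{"method": "play_rows", "body": {"steps": [[[0, 0, -0.02, 0, 0, 0, 0], [0, 0, -0.02, 0, 0, 0, 0], [0, 0, 0, 0, 0, 0, 0], [0, 0, 0, 0, 0, 0, 0], [0, 0, 0, 0, 0, 0, 0]]]}}

```text
time_s: 10.65
tool_pos: [0.5793, 0.0051, 0.3321]
tool_rot: [180.0, 34.9, 173.7]
force: [-0.4, -1.8, 0.4]
grip_width: 0.0004
grasp_force: 0.0
```

```bash
python3 - <<'E'
from h import *
cols();o=get_obs();print(o['tool_pos'],o['force']);print(sign_off())
E
```

```text
org [177 108   9   5  31] [181.4 110.5]
org [315 125   8   5  30] [317.9 127.1]
grn [165 103  12   7  30] [169.3 107. ]
grn [331 124   5   5  12] [333.8 126.6]
grn [324 127   6   1   6] [326.5 127. ]
[0.57923947 0.00499013 0.3322364 ] [ 0.64978271 -0.85333477 -1.03577074]
the job is handed in; nothing more can be done
None
```

I pushed the sash up by its lip until the orange pointers sat at the middle of the green collars in the camera views. The gripper then backed clear, the sash held its position, and I handed the job in after about 11 s; the hand-in returned no verdict.

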